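# Pack the gap under the clamp foot with spacers and hold it shut

## Robot

A 7-joint arm with a two-finger parallel gripper is mounted at the origin on a cart in front of the work surface, level with it; the furniture and walls round the work are solid. World frame = base frame: x ahead of the robot, y to its left, z up, the work surface at z = 0. Lengths are in m, angles in rad, forces in N, time in s.
With the tool pointing down it reaches from about 0.4 to 0.875 m from the base axis. Payload 6.5 kg.
Tool frame: the origin (TCP) lies midway between the tips of the shut fingers; the grasp point (between the pads) lies 19 mm behind it (grip_depth is the z of the grasp point in the tool frame, in m); z points along the fingers, y is the direction in which the jaws open and shut (so a half turn about z gives the same grasp; the last joint's range is limited). The gripper opens to 85 mm and grips with 20 to 120 N. Pads are 22 mm wide; open, the fingers measure 114 mm over their backs; the gripper's body (76 mm by 85 mm) begins 54 mm behind the grasp point. The pads swing forward as they close: fully open they stand 13 mm farther back than shut.
Start: joints at [1.122, 0.536, -0.004, 1.538, 0.003, 1.067, -0.071], TCP at [0.243, -0.603, 0.231] pointing down, gripper open.
Joint ranges: [-2.7, 2.7], [-0.37, 2.16], [-1.27, 1.26], [0.24, 2.4], [-1.31, 4.45], [0.19, 1.91], [-2.76, 2.76]. Speed limits (rad/s): [2.39, 2.39, 3.14, 3.14, 3.14, 3.14, 3.14].

## Interface

Orientations are given as a unit quaternion [w, x, y, z].
In Python, from workcell import read_state, camera, close_job, grip_depth gives the robot as it stands. The module is installed in compiled form; this text tells all that it offers.
- The arm moves only by the shell command python3 -m inch 'ROWS' [FORCE]. ROWS is JSON, a list of rows, each a list of 3 entries, a list of its own where there are three numbers: the shift along the tool's x, y, z in mm, then the turn about the tool's z in rad, then the opening in per cent of the stroke, from 0 (shut) to 100 (fully open). In form: [[[dx, dy, dz], twist, grip], ...]. A call has exactly 8 rows; each row shifts and turns the commanded pose from where the row before left it, along the tool's axes as they then stand; what a row does not reach is not made up. A row lasts 1/8 s, in which the tool goes at most 62.5 mm and 10.7 degrees, less where a joint would pass 70% of its speed; a pose out of reach is approached as far as the arm can. A call is refused whole if a number of a shift passes 62.5 or a number of a turn 0.188, either way. A call with a gripper value outside its range is refused whole. The fingers move at their own pace and stop on an object; FORCE is the grip in N (left out, the last holds). Time passes only in rows, so rows that do not move let the fingers close, or fill a call up. It gives the time, the measured TCP pose, the force and the opening at its end, in the units of the state.
- read_state(): the state, without advancing time (a new reading comes with each control period).
- camera(name): name is "side" or "top"; returns a dict with "frame" (480x640x3 uint8, red, green, blue), "z_map" (480x640 float32, m along the optical axis (not along the pixel's ray), 0 where there is no reading), "fx", "fy", "cx", "cy" (pixels), "k1" (the pictures are not rectified: a ray, as slopes to the right and down, at radius r is drawn at 1 + k1 r^2 times it, then the intrinsics apply), "world_from_camera" (4x4, takes a point from camera to world coordinates). Camera axes: x right, y down, z forward; pixel columns grow to the right and rows downward; lengths in m; the calibration is good to about 2 mm. A picture is of the moment at which its call begins.
- close_job(): hands the job in, once; it reports no verdict.
The state is a dict: "time": time; "joints": joint angles; "joint_vel": joint speeds; "effort": joint torques, N m; "tcp_pos": TCP position; "eef_rot": TCP orientation; "ft_force": force on the tool from outside, world axes, zero at the start; "wrist_torque": the same for the moment, N m; "gripper_width": opening from 0.0 (shut) to 1.0 (fully open).
Only numpy, scipy, OpenCV 4.12 (cv2) and the standard library are available. Lean on these libraries where they do the work, as an engineer would, in place of code of your own. Each camera call takes 0.05 s, during which the arm holds its last target.

## Task

Fill the gap under the sprung clamp foot with slotted spacers from the rack: take them one at a time by the tab, slide them straight in from the open front onto the support plate, slotted end centred under the foot and tab sticking out, let go, and press the knob down to feel whether the foot now bears firmly on the stack instead of running down to its own stop. Use only as many spacers as that takes, leave the rest in the rack and everything else where it is. Finish while holding the knob pressed down, so that the foot clamps the stack.

Things in the scene. Friction and masses are not known exactly. Their poses are not given: they have to be found in the camera images.
- clamp_stand: Fixed grey C-shaped clamp stand. Origin on the bench below the plunger's axis; x to the back (column face 44 mm behind the axis), open front at -x. Arm 102 to 126 mm high, ending 24 mm before the axis. Unyielding support plate below, 52 mm before to 26 mm behind the axis, 44 mm wide; its top, 50 to 62.5 mm above the bench, differs each time (not told).
- plunger (a joint): Sprung vertical plunger through the stand's arm: 0 = fully up, grows as it is pressed down (m), hard stop at 0.013. The spring lifts it back; pushing it needs about 2 N at the start and 3.5 N at the stop.
- knob_top (a point): Centre of the top face of the plunger's round black knob (38 mm wide); 162.5 mm above the bench when the plunger is up. Press here, straight down.
- foot (a point): Round steel foot, 32 mm wide and 8 mm thick, at the lower end of the plunger. The point is the centre of its under face, which is 78.5 mm above the bench when up and 65.5 mm at the stop. With the support empty it never reaches the support plate; one, two or three spacers are needed to fill the gap.
- rack: Fixed plastic rack block, 78 x 134 mm, top 30 mm high, on which the three spacers lie flat side by side 44 mm apart; their tabs overhang its front (its -x side), free below. Ribs 7 mm high stand between the spacers. Origin on the bench, 4 mm in front of the block's centre; x to the back.
- spacer_a_mid (a point): Flat slotted steel spacer (three alike), 130 x 34 x 6 mm, 70 g; this is its centre. x points to the slotted end: blade 34 mm wide from x = -15 to 65 mm (12 mm slot in its last 40), tab 18 mm wide from -15 to -65, gripped across. In the rack the centre is 33 mm above the bench; in the gap it lies flat 21 (against the column) to 50 mm before the plunger's axis, x along the stand's x.
- spacer_b_mid (a point): Flat slotted steel spacer (three alike), 130 x 34 x 6 mm, 70 g; this is its centre. x points to the slotted end: blade 34 mm wide from x = -15 to 65 mm (12 mm slot in its last 40), tab 18 mm wide from -15 to -65, gripped across. In the rack the centre is 33 mm above the bench; in the gap it lies flat 21 (against the column) to 50 mm before the plunger's axis, x along the stand's x.
- spacer_c_mid (a point): Flat slotted steel spacer (three alike), 130 x 34 x 6 mm, 70 g; this is its centre. x points to the slotted end: blade 34 mm wide from x = -15 to 65 mm (12 mm slot in its last 40), tab 18 mm wide from -15 to -65, gripped across. In the rack the centre is 33 mm above the bench; in the gap it lies flat 21 (against the column) to 50 mm before the plunger's axis, x along the stand's x.
- spanner: Bystander, leave alone: open-ended spanner lying flat, 137 x 30 x 8 mm. Origin at its underside.
- cup: Bystander, leave alone: turned aluminium cup standing, 36 wide, 43 high mm. Origin at its underside.
- tape_measure: Bystander, leave alone: tape measure standing, 80 x 36 x 62 mm. Origin at its underside.
- grease_tin: Bystander, leave alone: round lidded tin, 69 wide, 28 high mm. Origin at its underside.
- cover: Bystander, leave alone: moulded grey box cover lying flat, 88 x 52 x 24 mm. Origin at its underside.

How it is judged:
By the outcome, as a careful person would: the job done as asked, in the order asked, and still so for the second after the job is handed in, while the arm keeps its last pose, push and grip.
It also fails if it takes over 72 s, if anything falls off the work surface, if the arm or the gripper's body presses on something with over 40 N, if the wrist force passes 120 N, or if a joint passes its speed limit or range.

## Working session

There is one attempt and no reset: what is moved stays moved. The work goes in short steps, Python scripts to look and compute and a shell command to move; the robot and the scene stay as the last step left them, time stands still between calls to the robot, and variables do not carry over. Pictures are saved under pics/ and viewed, and the job is handed in when it is done.

```bash
mkdir -p pics; ls; python3 - <<'E'
from workcell import *
import cv2,numpy as np
s=read_state()
for k,v in s.items(): print(k,np.round(v,4))
print(grip_depth)
for n in("top","side"):
    c=camera(n); cv2.imwrite(f"pics/{n}0.png",c["frame"][:,:,::-1])
    print(n,[c[k] for k in("fx","fy","cx","cy","k1")]); print(np.round(c["world_from_camera"],4)); np.savez(f"{n}0.npz",**c)
E
```

```text
pics
time 0.0
joints [ 1.1218  0.5372 -0.0044  1.5389  0.0026  1.0673 -0.0712]
joint_vel [-0.0029 -0.      0.0005 -0.0014 -0.0005 -0.0006 -0.0024]
effort [-1.70000e-03 -5.83406e+01  1.04790e+00 -2.59092e+01  1.23000e-02
  9.60000e-03  0.00000e+00]
tcp_pos [ 0.2425 -0.6024  0.2304]
eef_rot [-8.000e-04  9.817e-01  1.903e-01 -2.000e-04]
ft_force [-0.2738  0.3984 -0.1629]
wrist_torque [-0.0121  0.0381  0.0114]
gripper_width 0.9977
-0.0187
top [565.9784334224659, 565.9784334224659, 325.9847822774239, 240.79955150342744, 0.0532263249548044]
[[-0.1421 -0.9643  0.2233  0.3706]
 [-0.9898  0.1393 -0.0283  0.2149]
 [-0.0038 -0.225  -0.9743  1.0515]
 [ 0.      0.      0.      1.    ]]
side [536.5635747081279, 536.5635747081279, 313.0357997262455, 243.67363650049504, 0.04295866312371362]
[[-0.0237 -0.8231  0.5673  0.0874]
 [-0.9996  0.0117 -0.0249  0.2427]
 [ 0.0138 -0.5677 -0.8231  0.8286]
 [ 0.      0.      0.      1.    ]]
```

View pics/top0.png

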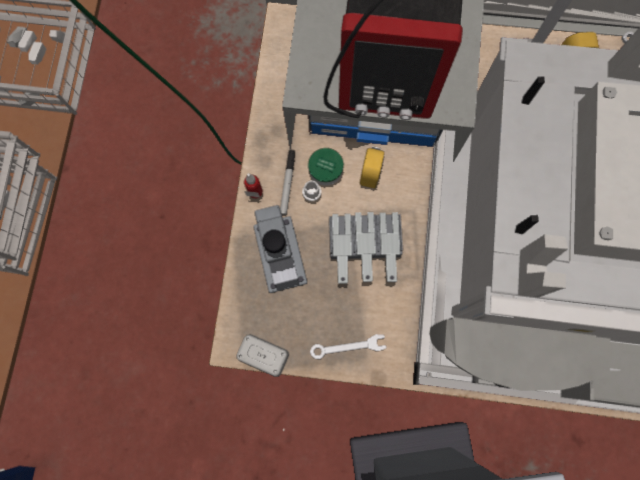

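View pics/side0.png

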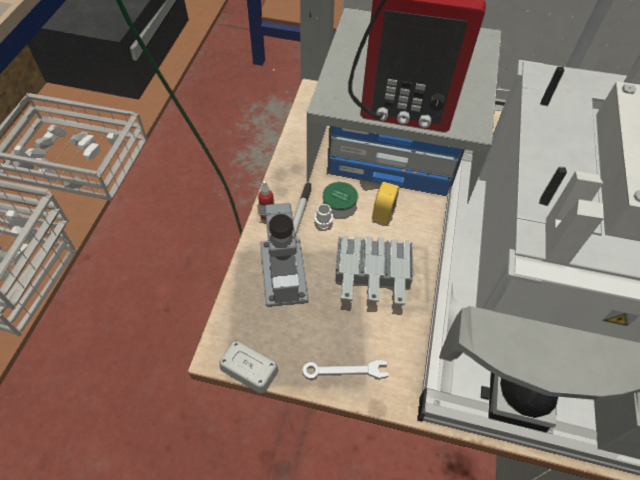

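Top view: rack with three spacers at about (366,240), tabs pointing down the image. Stand at (278,245), black knob (274,241), with its open front downward. Bystanders surround it. I'll zoom in to measure.

```bash
cat > h.py <<'E'
import numpy as np,cv2
from workcell import *
def load(n):
    return dict(np.load(n+".npz"))
def und(c,uv):
    K=np.array([[c["fx"],0,c["cx"]],[0,c["fy"],c["cy"]],[0,0,1.]],float)
    return cv2.undistortPoints(np.array(uv,float).reshape(-1,1,2),K,np.array([c["k1"],0,0,0.],float)).reshape(-1,2)
def onplane(c,uv,z):
    n=und(c,uv);T=c["world_from_camera"];d=np.c_[n,np.ones(len(n))]@T[:3,:3].T;o=T[:3,3]
    return o+d*((z-o[2])/d[:,2])[:,None]
def cloud(c):
    v,u=np.mgrid[:480,:640];n=und(c,np.c_[u.ravel(),v.ravel()]);d=c["z_map"].ravel()
    P=np.c_[n*d[:,None],d];T=c["world_from_camera"]
    P=P@T[:3,:3].T+T[:3,3];P[d==0]=np.nan
    return P.reshape(480,640,3)
def crop(c,u0,v0,u1,v1,k,f):
    cv2.imwrite(f,cv2.resize(c["frame"][v0:v1,u0:u1,::-1],None,fx=k,fy=k,interpolation=cv2.INTER_CUBIC))
E
python3 - <<'E'
from h import *
for n in("top","side"):
    c=load(n+"0");crop(c,*( (230,140,430,300) if n=="top" else (235,175,435,315)),4,f"pics/{n}0c.png")
    P=cloud(c)
    for p in ([(274,241),(343,232),(343,272),(366,270),(391,270),(285,276),(268,215),(330,160),(312,188),(372,165),(385,75),(545,90),(550,370),(430,200)] if n=="top" else [(282,226),(285,285),(348,280),(440,180)]):
        print(n,p,np.round(P[p[1],p[0]],3))
E
```

```text
top (274, 241) [0.586 0.272 0.161]
top (343, 232) [0.617 0.152 0.029]
top (343, 272) [0.541 0.163 0.037]
top (366, 270) [0.539 0.121 0.035]
top (391, 270) [0.532 0.076 0.037]
top (285, 276) [0.546 0.268 0.053]
top (268, 215) [0.64  0.279 0.129]
top (330, 160) [0.761 0.155 0.028]
top (312, 188) [0.715 0.197 0.016]
top (372, 165) [0.727 0.082 0.062]
top (385, 75) [0.762 0.078 0.325]
top (545, 90) [ 0.723 -0.155  0.288]
top (550, 370) [ 0.329 -0.108  0.189]
top (430, 200) [ 0.659 -0.023  0.015]
side (282, 226) [0.583 0.27  0.159]
side (285, 285) [0.539 0.268 0.054]
side (348, 280) [0.558 0.16  0.034]
side (440, 180) [ 0.777 -0.031  0.041]
```

View pics/top0c.png

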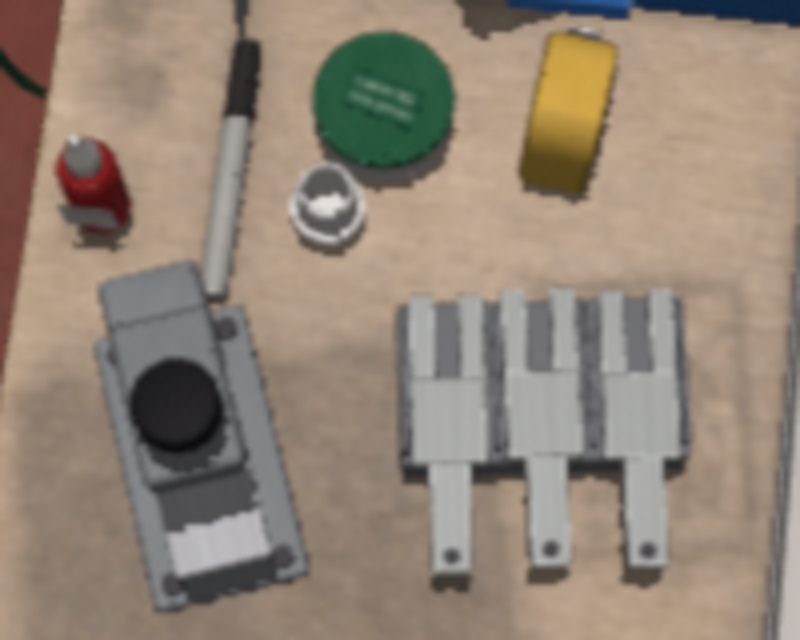

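View pics/side0c.png

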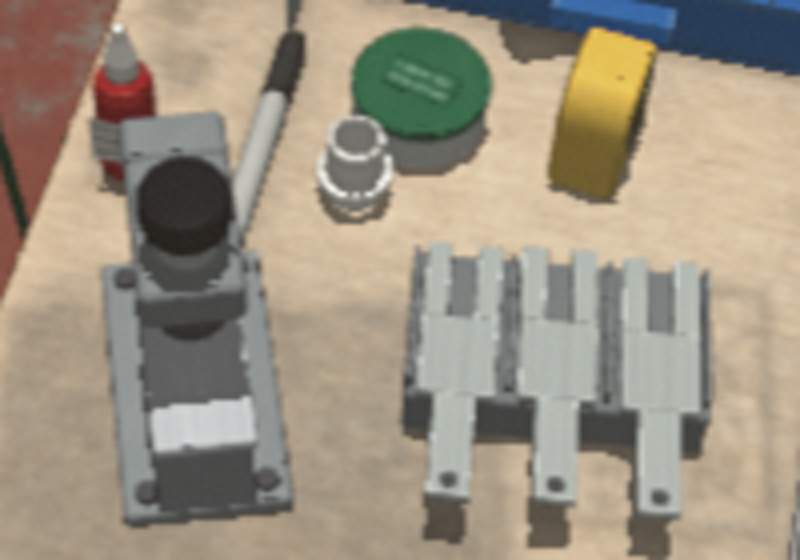

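```bash
python3 - <<'E'
from h import *
for n in("top","side"):
    c=load(n+"0");f=c["frame"].astype(int)
    hsv=cv2.cvtColor(c["frame"],cv2.COLOR_RGB2HSV).astype(int)
    P=cloud(c)
    # knob
    roi=np.zeros((480,640),bool)
    roi[(slice(215,268),slice(250,300)) if n=="top" else (slice(205,242),slice(262,300))]=1
    m=((f.max(2)<45)&roi).astype(np.uint8)
    k,l,st,ce=cv2.connectedComponentsWithStats(m);i=1+st[1:,4].argmax();print(n,"knob",st[i],ce[i],onplane(c,[ce[i]],.1625).round(4),onplane(c,[ce[i]],.155).round(4))
    roi[:]=0;roi[(slice(205,290),slice(325,408)) if n=="top" else (slice(230,308),slice(330,418))]=1
    m=(roi&(f.min(2)>120)&(hsv[...,1]<45)).astype(np.uint8)
    m=cv2.morphologyEx(m,cv2.MORPH_OPEN,np.ones((2,2),np.uint8))
    k,l,st,ce=cv2.connectedComponentsWithStats(m)
    for i in range(1,k):
        if st[i,4]<60: continue
        v,u=np.where(l==i);Q=onplane(c,np.c_[u,v],.036)[:,:2]
        r=cv2.minAreaRect((Q*1000).astype(np.float32))
        print(st[i],np.round(r[0],1),np.round(r[1],1),round(r[2],1))
    cv2.imwrite(f"pics/m{n}.png",cv2.resize(m[200:310,230:430]*255,None,fx=4,fy=4,interpolation=0))
    hm=P[...,2]
    if n=="top":
        for x in np.arange(.15,.9,.05):
            print(round(x,2),[ (lambda s: round(float(np.nanpercentile(s,95)),2) if s.size else None)(hm[(abs(P[...,0]-x)<.025)&(abs(P[...,1]-y)<.03)]) for y in np.arange(-.3,.4,.06)])
E
```

```text
top knob [263 230  23  24 412] [273.81553398 241.72572816] [[0.5848 0.2725 0.1625]] [[0.5866 0.273  0.155 ]]
[356 213  21  70 957] [581.4 113.2] [ 35.3 130.2] 83.6
[380 213  21  70 955] [574.8  69.4] [ 35.3 129.9] 82.6
[333 214  20  70 967] [585.5 157.3] [ 35.1 129.6] 81.7
0.15 [-0.84, -0.84, 0.0, 0.0, -0.02, -0.74, -0.74, -0.74, -0.75, -0.84, -0.84, -0.84]
0.2 [0.0, -0.84, -0.84, -0.84, -0.84, -0.84, -0.84, -0.84, -0.84, -0.84, -0.84, -0.84]
0.25 [0.04, 0.15, 0.15, 0.0, -0.84, -0.84, -0.84, -0.84, -0.84, -0.84, -0.84, -0.84]
0.3 [None, 0.16, 0.2, 0.2, 0.19, 0.07, 0.02, -0.84, -0.84, -0.84, -0.84, -0.84]
0.35 [0.04, 0.22, 0.28, 0.2, 0.2, 0.2, 0.19, 0.0, 0.0, 0.0, -0.55, -0.84]
0.4 [0.04, 0.29, 0.29, 0.29, 0.29, 0.28, 0.19, 0.01, 0.01, 0.01, 0.03, 0.03]
0.45 [None, 0.3, 0.32, 0.29, 0.38, 0.29, 0.04, 0.0, 0.0, 0.0, 0.02, 0.03]
0.5 [None, 0.33, 0.33, 0.32, 0.38, 0.05, 0.04, 0.0, 0.0, 0.0, 0.0, 0.0]
0.55 [None, 0.32, 0.33, 0.29, 0.29, 0.04, 0.04, 0.04, 0.04, 0.13, 0.13, 0.0]
0.6 [None, 0.33, 0.33, 0.29, 0.29, 0.04, 0.04, 0.04, 0.04, 0.16, 0.16, 0.0]
0.65 [None, 0.33, 0.33, 0.29, 0.29, 0.04, 0.04, 0.04, 0.04, 0.13, 0.13, 0.0]
0.7 [0.32, 0.33, 0.33, 0.33, 0.29, 0.0, 0.06, 0.05, 0.04, 0.02, 0.07, 0.0]
0.75 [0.29, 0.36, 0.29, 0.29, 0.2, 0.42, 0.42, 0.41, 0.34, 0.02, 0.09, 0.0]
0.8 [None, 0.29, 0.29, 0.29, 0.2, 0.42, 0.42, 0.43, 0.2, 0.2, 0.0, 0.0]
0.85 [None, None, None, 0.2, 0.2, None, 0.0, 0.2, 0.2, 0.2, 0.0, None]
side knob [270 226  22  12 113] [280.63716814 233.19469027] [[0.5666 0.2716 0.1625]] [[0.572  0.2719 0.155 ]]
[ 338  236   27   65 1050] [583.8 156. ] [ 45.4 130.2] 82.8
[ 363  237   23   65 1021] [581.2 113.9] [ 38.6 130.6] 84.3
[ 388  240   23   65 1041] [574.5  71.4] [ 39.2 130.7] 82.8
```

```bash
python3 - <<'E'
from h import *
c=load("top0");crop(c,240,195,320,300,7,"pics/st_t.png");c=load("side0");crop(c,250,195,320,310,6,"pics/st_s.png")
E
```

```text
(no output)
```

View pics/mtop.png

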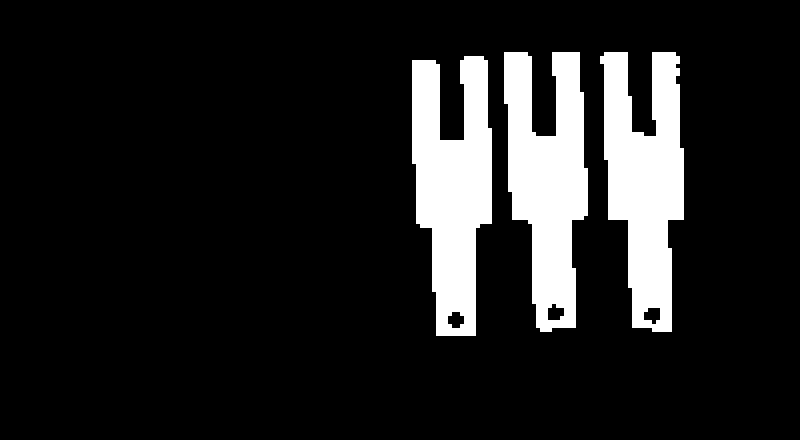

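View pics/st_t.png

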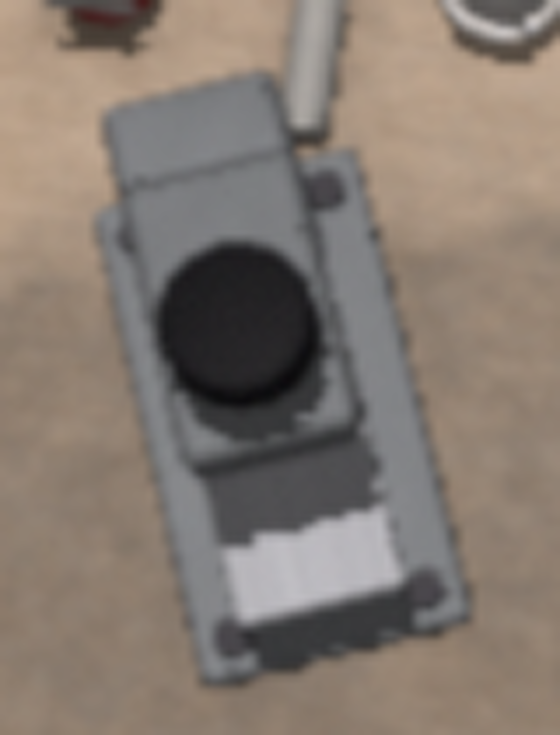

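View pics/st_s.png

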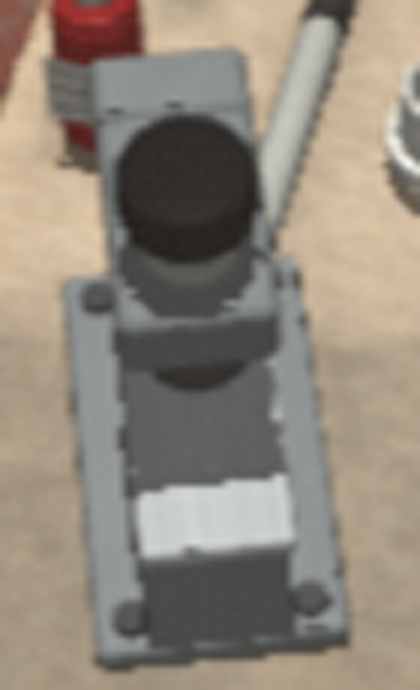

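```bash
python3 - <<'E'
from h import *
c=load("top0");s=load("side0")
A=lambda pts,k,o:np.array(pts)/k+np.array(o)-0.5+.5/k
t=lambda p:A(p,7,(240,195)); w=lambda p:A(p,6,(250,195))
print("knob t",onplane(c,t([(238,317)]),.1625).round(4),"s",onplane(s,w([(187,180)]),.1625).round(4))
kx=None
for nm,c_,pts in (("t base L",c,t([(100,215),(205,680)])),("t base R",c,t([(355,150),(468,612)])),("s base L",s,w([(66,285),(100,660)])),("s baseR",s,w([(295,260),(348,640)]))):
    q=onplane(c_,pts,.01);d=q[0]-q[1];print(nm,q.round(4)[:,:2].tolist(),np.degrees(np.arctan2(d[1],d[0])))
for z in(.05,.053,.056,.059,.062):
    for nm,c_,pts in (("t",c,t([(241,624),(403,581)])),("s",s,w([(141,556),(293,543)]))):
        q=onplane(c_,pts,z);d=q[0]-q[1];print(z,nm,q.mean(0).round(4)[:2],"w",np.linalg.norm(d).round(4),"yaw",np.degrees(np.arctan2(d[1],d[0]))-90)
for c_,n in((c,"t"),(s,"s")):
    f=c_["frame"].astype(int);P=cloud(c_)
    r=np.zeros((480,640),bool)
    r[(slice(262,290),slice(265,305)) if n=="t" else (slice(270,292),slice(268,302))]=1
    m=r&(f.min(2)>150);m=cv2.erode(m.astype(np.uint8),np.ones((3,3)))>0
    z=P[m];print(n,m.sum(),np.nanmedian(z,0).round(4),np.nanstd(z[:,2]).round(4))
    # rack spacer tops and base reference
    roi=np.zeros((480,640),bool);roi[(slice(235,252),slice(336,348)) if n=="t" else (slice(258,270),slice(344,356))]=1
    print(" spacer top ref .036:",np.nanmedian(P[roi],0).round(4))
    roi[:]=0;roi[(slice(300,330),slice(300,400)) if n=="t" else (slice(320,350),slice(300,400))]=1
    print(" bench:",np.nanmedian(P[roi],0).round(4))
    roi[:]=0;roi[(slice(236,246),slice(268,280)) if n=="t" else (slice(219,230),slice(275,288))]=1
    print(" knob .1625:",np.nanmedian(P[roi],0).round(4))
E
```

```text
knob t [[0.588  0.2725 0.1625]] s [[0.583  0.2716 0.1625]]
t base L [[0.6588, 0.316], [0.5287, 0.303]] 5.726620811765723
t base R [[0.6671, 0.2452], [0.5367, 0.2318]] 5.872094199069632
s base L [[0.6566, 0.3151], [0.5259, 0.3012]] 6.0599896628179435
s baseR [[0.6651, 0.2443], [0.5312, 0.2302]] 6.00536928729791
0.05 t [0.5381 0.2677] w 0.0426 yaw 6.835266408568145
0.05 s [0.5385 0.2667] w 0.0424 yaw 4.715253259049291
0.053 t [0.5376 0.2675] w 0.0425 yaw 6.835266408568259
0.053 s [0.5368 0.2666] w 0.0422 yaw 4.715253259049206
0.056 t [0.5371 0.2673] w 0.0423 yaw 6.835266408568216
0.056 s [0.5351 0.2665] w 0.042 yaw 4.715253259049433
0.059 t [0.5366 0.2672] w 0.0422 yaw 6.835266408568174
0.059 s [0.5333 0.2664] w 0.0419 yaw 4.715253259049192
0.062 t [0.5361 0.267 ] w 0.0421 yaw 6.8352664085682875
0.062 s [0.5316 0.2663] w 0.0417 yaw 4.715253259049106
t 180 [0.5472 0.2685 0.0549] 0.0018
 spacer top ref .036: [0.5947 0.1578 0.0366]
 bench: [0.4669 0.1611 0.0009]
 knob .1625: [0.5868 0.2727 0.1631]
s 209 [0.5475 0.2664 0.0534] 0.0014
 spacer top ref .036: [0.5907 0.1556 0.0356]
 bench: [ 4.728e-01  1.605e-01 -4.000e-04]
 knob .1625: [0.5842 0.2712 0.1621]
```

Both views agree. The stand axis is about (0.587, 0.272), yaw +5.9°, with the plate top at about 54 mm. Spacer yaw is −7°. The left spacer's tab grip point is about (0.533, 0.163). I'll lift first, then swing over the machine.

```bash
python3 -m inch '[[[0,0,-55],0,40],[[0,0,-55],0,40],[[0,0,-55],0,40],[[0,0,-55],0,40],[[46,-29,0],0,35],[[46,-29,0],0,35],[[46,-29,0],0,35],[[46,-29,0],0,35]]' 50
```

```text
time: 1.1
tcp_pos: [0.3708, -0.4249, 0.4509]
eef_rot: [-0.0, 0.982, 0.19, -0.0]
ft_force: [0.4, -0.5, -0.3]
gripper_width: 0.351
```

```bash
python3 -m inch '[[[37,-48.5,0],0,35],[[37,-48.5,0],0,35],[[37,-48.5,0],0,35],[[37,-48.5,0],0,35],[[37,-48.5,0],0,35],[[37,-48.5,0],0,35],[[37,-48.5,0],0,35],[[37,-48.5,0],0,35]]'
```

```text
time: 2.1
tcp_pos: [0.4998, 0.0456, 0.4511]
eef_rot: [0.0, 0.982, 0.19, -0.0]
ft_force: [1.6, -0.5, 0.3]
gripper_width: 0.35
```

```bash
python3 -m inch '[[[37.2,-48.1,0],0,35],[[37.2,-48.1,0],0,35],[[0,0,60],0.168,35],[[0,0,60],0.168,35],[[0,0,60],0.168,35],[[0,0,60],0,35],[[0,0,60],0,35],[[0,0,0],0,35]]'; python3 - <<'E'
from h import *
s=read_state();print(s["tcp_pos"],s["eef_rot"])
from scipy.spatial.transform import Rotation as R
q=s["eef_rot"];print(R.from_quat([q[1],q[2],q[3],q[0]]).as_matrix().round(4))
for n in("top","side"):
    c=camera(n);np.savez(n+"1.npz",**c);crop(c,230,140,430,300,4,f"pics/{n}1.png")
E
```

```text
time: 3.1
tcp_pos: [0.5292, 0.1594, 0.1473]
eef_rot: [0.002, 0.998, -0.06, -0.005]
ft_force: [-0.2, -0.0, 0.7]
gripper_width: 0.345
[0.52922048 0.15943694 0.14733499] [ 0.00177208  0.99816375 -0.06037103 -0.00461878]
[[ 0.9927 -0.1205 -0.0094]
 [-0.1205 -0.9927 -0.003 ]
 [-0.009   0.0041 -1.    ]]
```

View pics/side1.png

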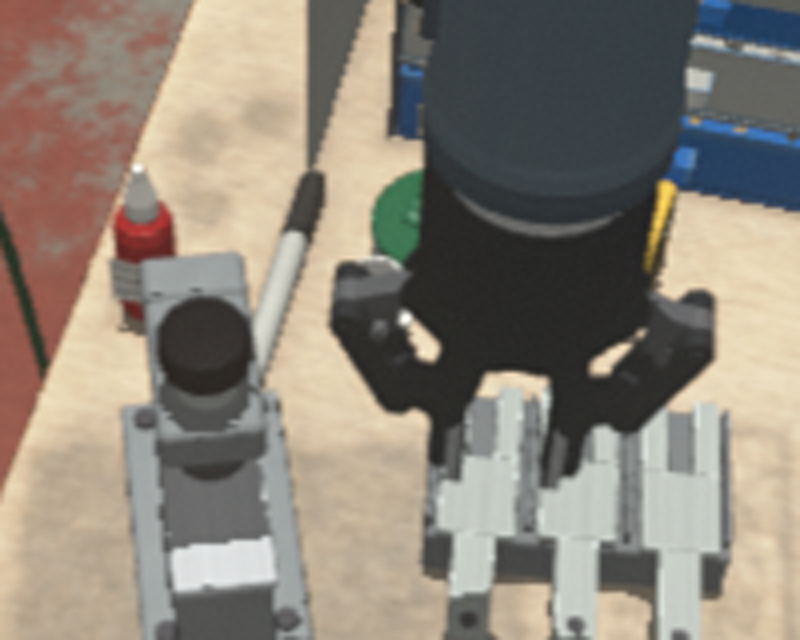

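View pics/top1.png

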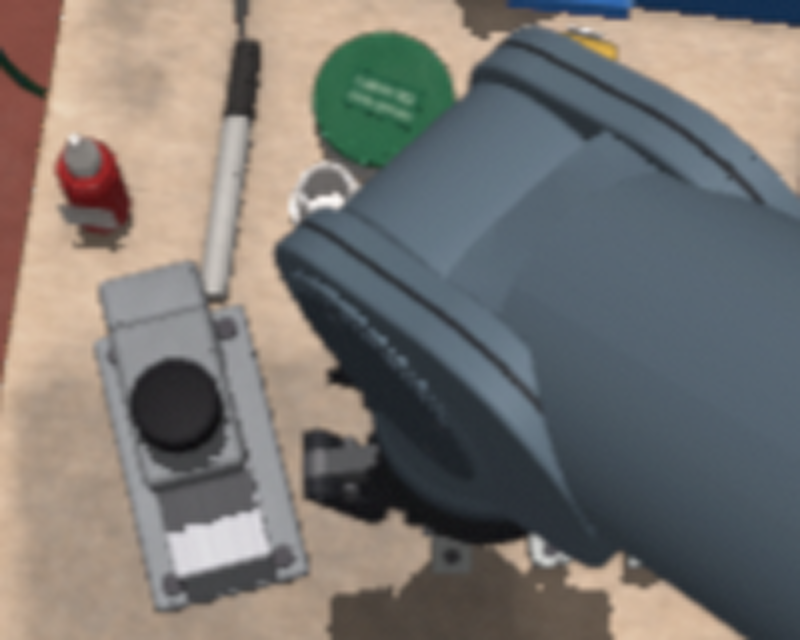

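```bash
python3 -m inch '[[[0,0,40],0,35],[[0,0,40],0,35],[[0,0,20],0,35],[[0,0,0],0,35],[[0,0,0],0,35],[[0,0,0],0,35],[[0,0,0],0,35],[[0,0,0],0,35]]'; python3 - <<'E'
from h import *
for n in("side",):
    c=camera(n);np.savez(n+"2.npz",**c);crop(c,300,200,440,310,5,f"pics/{n}2.png")
E
```

```text
time: 4.2
tcp_pos: [0.533, 0.1609, 0.0516]
eef_rot: [-0.0, 0.998, -0.061, 0.0]
ft_force: [-0.0, 0.2, 0.1]
gripper_width: 0.349
```

View pics/side2.png

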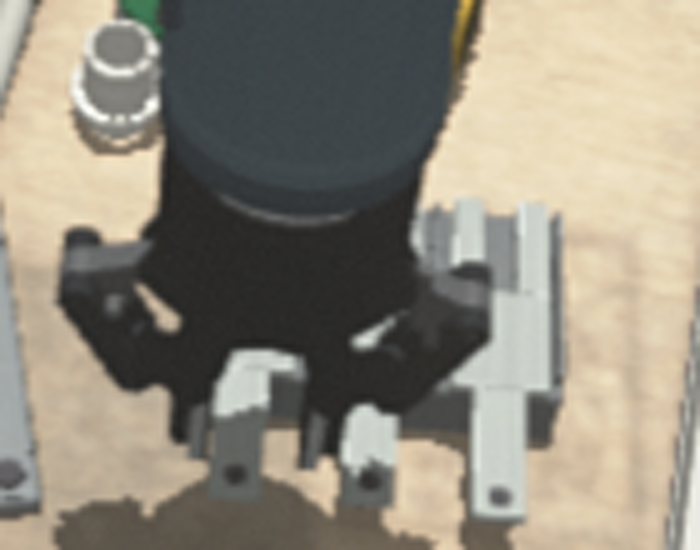

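```bash
python3 -m inch '[[[0,-2.5,12],0,35],[[0,0,10.6],0,35],[[0,0,0],0,35],[[0,0,0],0,0],[[0,0,0],0,0],[[0,0,0],0,0],[[0,0,0],0,0],[[0,0,0],0,0]]' 50; python3 - <<'E'
from h import *
s=read_state();print(s["tcp_pos"],s["ft_force"],s["gripper_width"])
c=camera("side");np.savez("side3.npz",**c);crop(c,300,200,440,310,5,"pics/side3.png")
E
```

```text
time: 5.25
tcp_pos: [0.5332, 0.1634, 0.0288]
eef_rot: [-0.0, 0.998, -0.061, 0.0]
ft_force: [0.1, -0.3, -0.9]
gripper_width: 0.192
[0.53323102 0.16337624 0.02876958] [ 0.11232889 -0.30576783 -0.9072174 ] 0.192489360558921
```

View pics/side3.png

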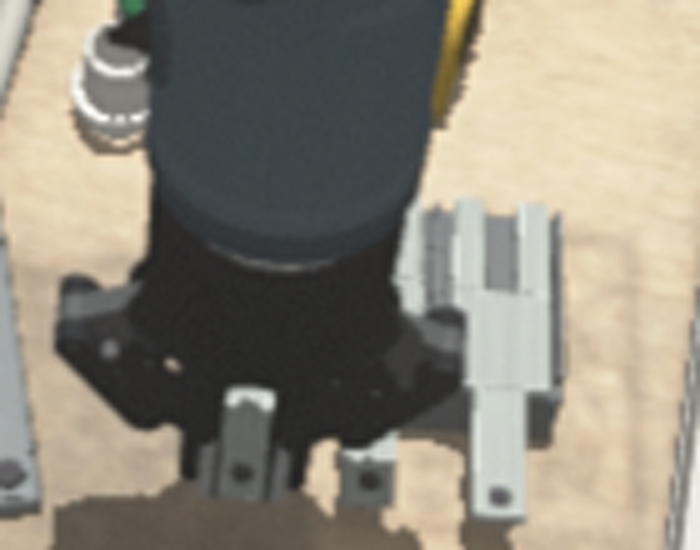

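Grasp looks right: the tab (245,440) sits between the pads and the opening settled at 0.19. Lifting and backing off toward the stand's front.

```bash
python3 -m inch '[[[0,0,-30],0,0],[[0,0,-30],0,0],[[-50,6,0],0,0],[[-50,6,0],0,0],[[-28,-20,0],0,0],[[-9,-36,0],0,0],[[0,-30,0],-0.112,0],[[0,0,0],-0.112,0]]'; python3 - <<'E'
from h import *
s=read_state();print(s["tcp_pos"],s["ft_force"],s["gripper_width"])
for n in("side","top"):
    c=camera(n);np.savez(n+"4.npz",**c);crop(c,230,190,430,350,4,f"pics/{n}4.png")
E
```

```text
time: 6.3
tcp_pos: [0.4061, 0.2566, 0.0892]
eef_rot: [-0.001, 0.998, 0.055, 0.001]
ft_force: [-0.2, -0.4, -1.1]
gripper_width: 0.19
[0.40610553 0.25662843 0.0891798 ] [-0.17733228 -0.42118861 -1.05234984] 0.19004604223891344
```

View pics/side4.png

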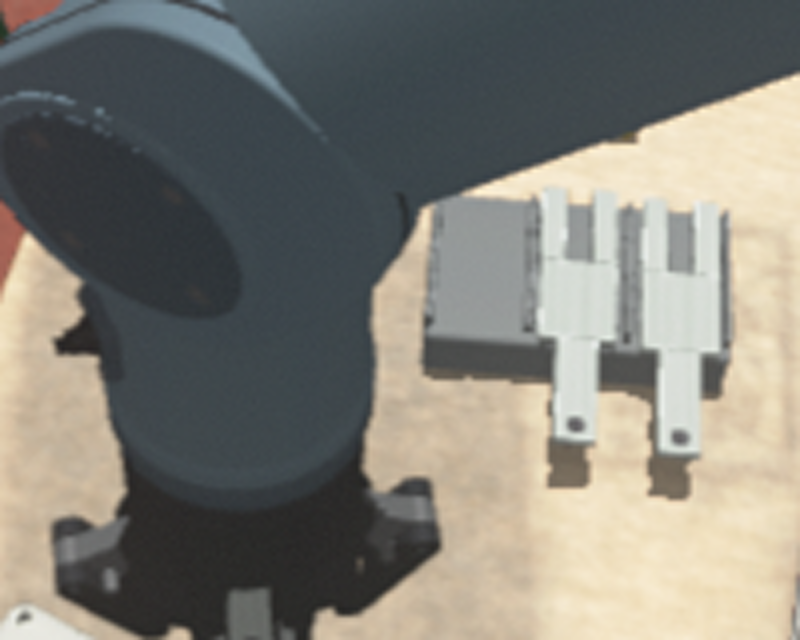

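View pics/top4.png

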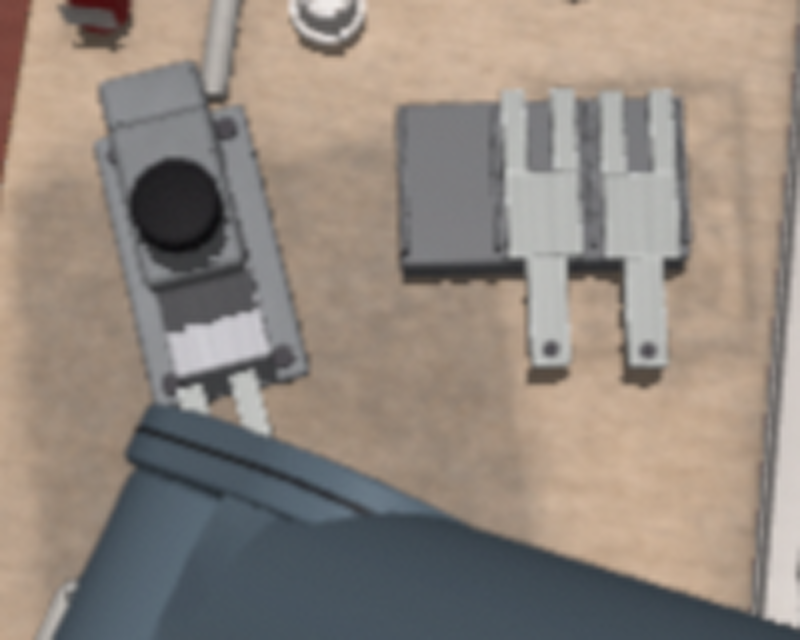

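```bash
python3 - <<'E'
from h import *
c=load("top4");f=c["frame"].astype(int);crop(c,262,265,312,310,14,"pics/pr.png")
print(onplane(c,[(284.5,285)],.0965))
s=read_state();print(s["tcp_pos"],s["eef_rot"],2*np.degrees(np.arctan2(s["eef_rot"][2],s["eef_rot"][1])))
E
```

```text
[[0.52317861 0.26798096 0.0965    ]]
[0.4059069  0.25380649 0.08864677] [-9.89255450e-05  9.98637035e-01  5.21923621e-02 -1.39342473e-04] 5.983522885781925
```

View pics/pr.png

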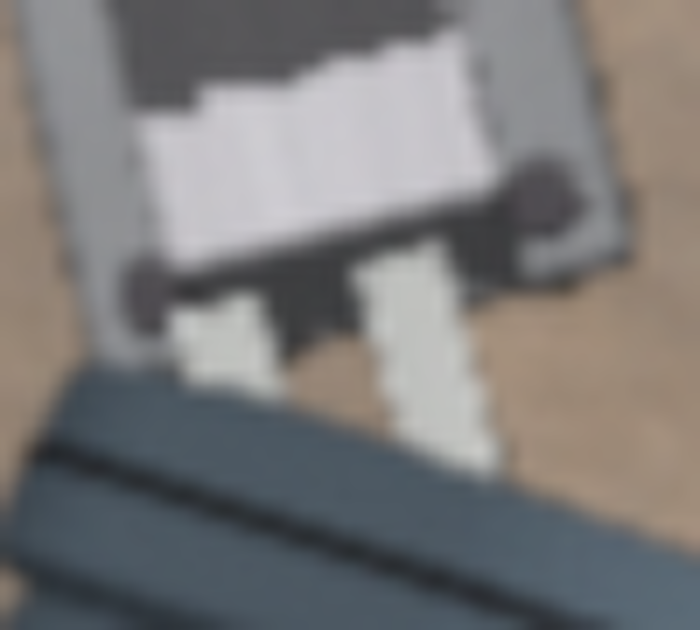

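```bash
python3 - <<'E'
from h import *
c=load("top4")
A=lambda pts:np.array(pts)/14+np.array((262,265))-.5
sp=onplane(c,A([(170,322),(440,243)]),.0962)
pl=onplane(c,A([(180,265),(497,188)]),.054)
pr=onplane(c,A([(258,295),(283,385),(352,268),(398,430)]),.0962)
for q in(sp,pl):
    d=q[0]-q[1];print(q.mean(0).round(4),np.linalg.norm(d[:2]).round(4),np.degrees(np.arctan2(d[1],d[0]))-90)
for a,b in((0,1),(2,3)):
    d=pr[a]-pr[b];print("slot edge yaw",np.degrees(np.arctan2(d[1],d[0])))
u=np.array([np.cos(.102),np.sin(.102)]);n=np.array([-u[1],u[0]])
print("lateral spacer-tip minus plate mid", (sp.mean(0)-pl.mean(0))[:2]@n,"vs knob",(sp.mean(0)[:2]-[.587,.272])@n)
E
```

```text
[0.5241 0.27   0.0962] 0.034 8.279431385974775
[0.5374 0.2673 0.054 ] 0.0413 5.601714123586561
slot edge yaw 8.246219562143109
slot edge yaw 8.414098435585112
lateral spacer-tip minus plate mid 0.004019803130475139 vs knob 0.004368376735101826
```

```bash
python3 -m inch '[[[0,0,15],0.042,0],[[0,0,15.5],0,0],[[0,0,0],0,0],[[20,-0.8,0],0,0],[[20,-0.8,0],0,0],[[20,-0.8,0],0,0],[[0,0,0],0,0],[[0,0,0],0,0]]'; python3 - <<'E'
from h import *
s=read_state();print(s["tcp_pos"],s["ft_force"],s["gripper_width"])
for n in("side","top"):
    c=camera(n);np.savez(n+"5.npz",**c);crop(c,230,190,350,310,5,f"pics/{n}5.png")
E
```

```text
time: 7.4
tcp_pos: [0.4648, 0.2593, 0.0581]
eef_rot: [0.0, 1.0, 0.031, -0.001]
ft_force: [0.2, -0.6, -1.5]
gripper_width: 0.193
[0.46475583 0.25929241 0.05812965] [ 0.22122354 -0.59126979 -1.48898188] 0.19300363164406498
```

View pics/side5.png

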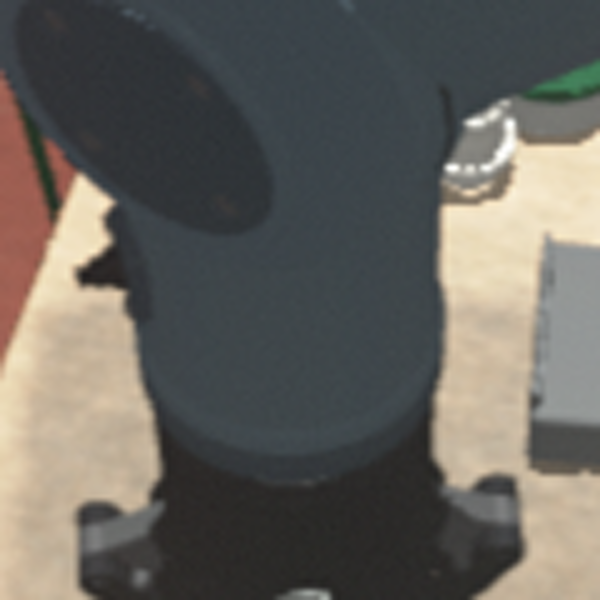

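View pics/top5.png

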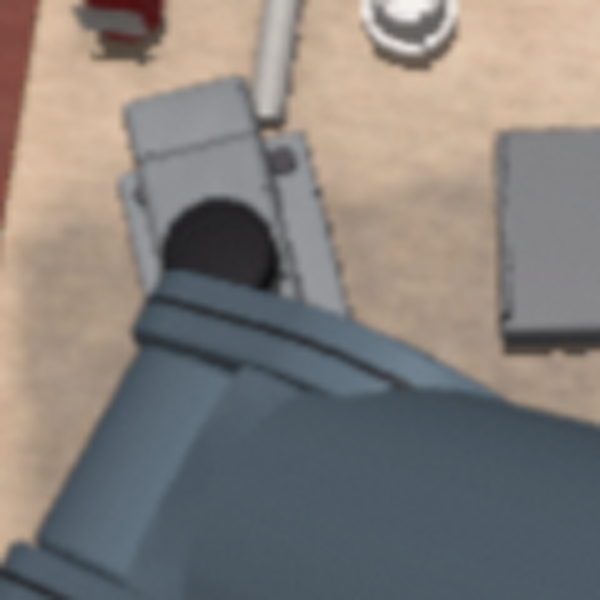

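```bash
python3 -m inch '[[[20,-0.8,0],0,0],[[20,-0.8,0],0,0],[[0,0,0],0,0],[[0,0,1.5],0,0],[[0,0,1.5],0,0],[[0,0,0.7],0,0],[[0,0,0.7],0,0],[[0,0,0],0,0]]'
```

```text
time: 8.5
tcp_pos: [0.5056, 0.2634, 0.0537]
eef_rot: [0.0, 1.0, 0.03, -0.0]
ft_force: [-0.2, 0.1, -1.2]
gripper_width: 0.191
```

```bash
python3 -m inch '[[[0,0,0.4],0,0],[[0,0,0.3],0,0],[[0,0,0.3],0,0],[[0,0,0],0,0],[[0,0,0],0,33],[[0,0,0],0,33],[[0,0,0],0,33],[[0,0,0],0,33]]'; python3 - <<'E'
from h import *
s=read_state();print(s["tcp_pos"],s["ft_force"],s["gripper_width"])
E
```

```text
time: 9.5
tcp_pos: [0.5057, 0.2635, 0.0528]
eef_rot: [-0.0, 1.0, 0.03, 0.0]
ft_force: [-0.0, -0.4, -1.1]
gripper_width: 0.331
[0.50568763 0.26348293 0.05279061] [-0.03471667 -0.37149616 -1.12811036] 0.3314329377078513
```

```bash
python3 -m inch '[[[0,0,-40],0,33],[[0,0,-45],0,33],[[0,0,-45],0,0],[[27.2,-1.2,0],0,0],[[27.2,-1.2,0],0,0],[[27.2,-1.2,0],0,0],[[0,0,10],0,0],[[0,0,5],0,0]]'; python3 - <<'E'
from h import *
for n in("side","top"):
    c=camera(n);np.savez(n+"6.npz",**c);crop(c,230,190,350,310,5,f"pics/{n}6.png")
E
```

```text
time: 10.5
tcp_pos: [0.5855, 0.2719, 0.1665]
eef_rot: [0.0, 1.0, 0.031, -0.001]
ft_force: [-0.3, -1.0, 0.3]
gripper_width: -0.001
```

View pics/side6.png

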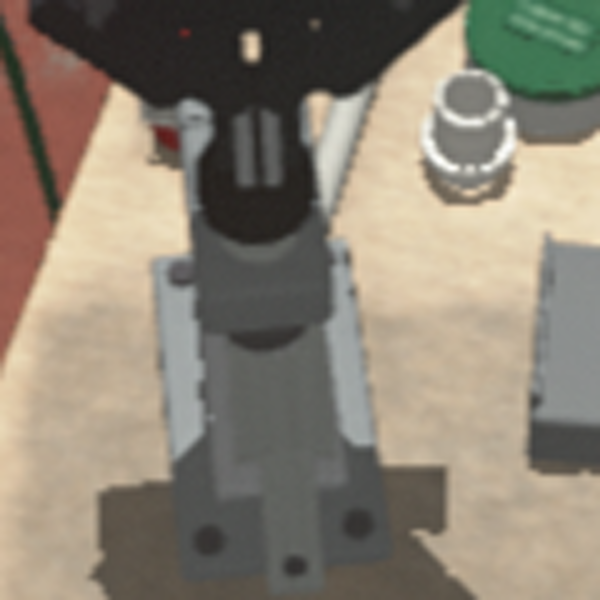

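View pics/top6.png

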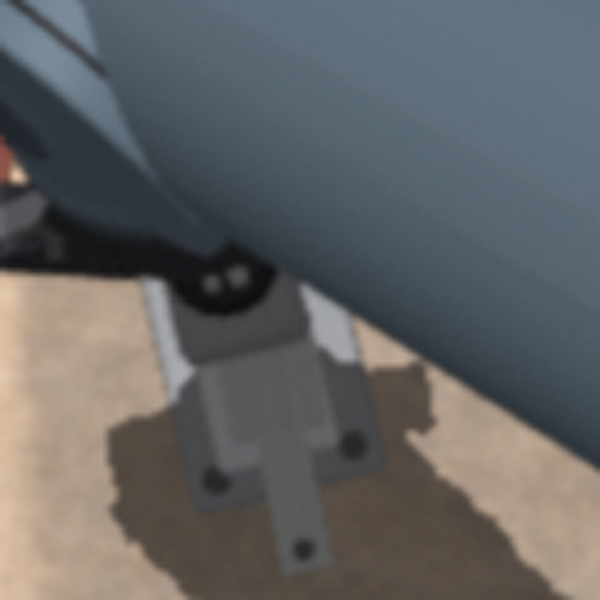

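```bash
python3 -m inch '[[[0,0,6],0,0],[[0,0,6],0,0],[[0,0,4],0,0],[[0,0,1],0,0],[[0,0,0.5],0,0],[[0,0,0.5],0,0],[[0,0,0.5],0,0],[[0,0,0],0,0]]'; python3 -c "
from workcell import *
s=read_state();print(s['tcp_pos'],s['ft_force'])"
```

```text
time: 11.6
tcp_pos: [0.5867, 0.2724, 0.1497]
eef_rot: [-0.0, 1.0, 0.031, -0.0]
ft_force: [-2.9, 1.2, 5.8]
gripper_width: 0.002
[0.58667477 0.27239132 0.14966238] [-2.91092961  1.24415266  5.79792307]
```

```bash
python3 -m inch '[[[0,0,0.5],0,0],[[0,0,0.5],0,0],[[0,0,0.5],0,0],[[0,0,0],0,0],[[0,0,0],0,0],[[0,0,0],0,0],[[0,0,0],0,0],[[0,0,0],0,0]]'; python3 -c "
from workcell import *
s=read_state();print(s['tcp_pos'],s['ft_force'])"
```

```text
time: 12.6
tcp_pos: [0.5868, 0.2724, 0.1495]
eef_rot: [-0.0, 1.0, 0.03, 0.0]
ft_force: [-6.5, -1.4, 15.7]
gripper_width: -0.001
[0.58676449 0.27240812 0.14954108] [-6.48677271 -1.35753474 15.73606283]
```

The foot runs to its stop at TCP z = 0.1495 with one spacer, which gives me the baseline. Next, the middle spacer.

```bash
python3 -m inch '[[[0,0,-30],0,0],[[0,0,-30],0,0],[[-22,50,0],0,35],[[-22,50,0],0,35],[[-22,49,0],0,35],[[0,0,50],0.091,35],[[0,0,50],0.091,35],[[0,0,25],0,35]]' 80; python3 - <<'E'
from h import *
for n in("side","top"):
    c=camera(n);np.savez(n+"7.npz",**c);crop(c,240,190,430,310,4,f"pics/{n}7.png")
s=read_state();print(s["tcp_pos"],2*np.degrees(np.arctan2(s["eef_rot"][2],s["eef_rot"][1])))
E
```

```text
time: 13.6
tcp_pos: [0.5288, 0.1177, 0.0801]
eef_rot: [0.001, 0.998, -0.061, -0.001]
ft_force: [-0.4, -0.4, 0.5]
gripper_width: 0.349
[0.52802753 0.1179071  0.07995873] -6.949359132053882
```

View pics/side7.png

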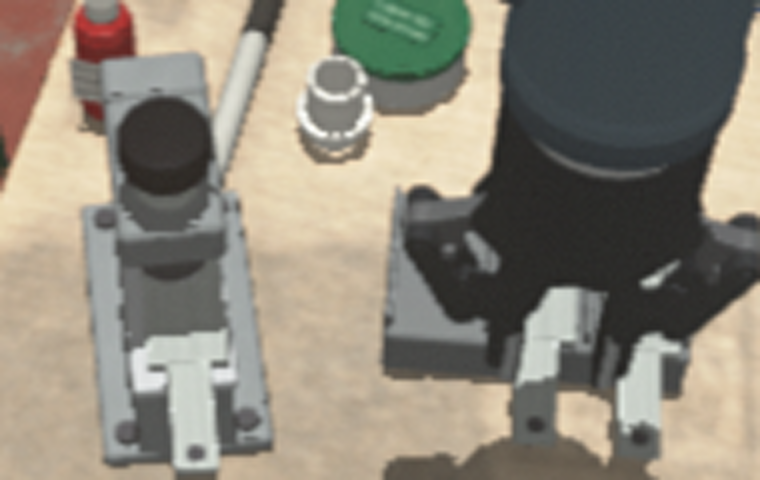

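View pics/top7.png

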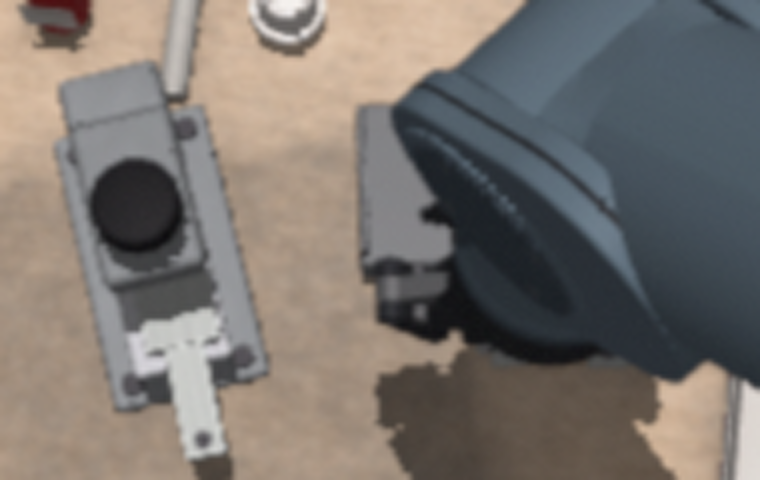

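```bash
python3 -m inch '[[[1.5,-2.1,20],0,35],[[0,0,20],0,35],[[0,0,11],0,35],[[0,0,0],0,35],[[0,0,0],0,0],[[0,0,0],0,0],[[0,0,0],0,0],[[0,0,0],0,0]]' 80; python3 - <<'E'
from h import *
s=read_state();print(s["tcp_pos"],s["ft_force"],s["gripper_width"],2*np.degrees(np.arctan2(s["eef_rot"][2],s["eef_rot"][1])))
c=camera("side");np.savez("side8.npz",**c);crop(c,300,200,440,310,5,"pics/side8.png")
c=load("top7");crop(c,262,250,312,312,9,"pics/t7z.png")
E
```

```text
time: 14.7
tcp_pos: [0.5321, 0.1213, 0.0321]
eef_rot: [-0.0, 0.998, -0.061, 0.0]
ft_force: [0.6, 0.9, 1.4]
gripper_width: 0.17
[0.5320998  0.12129169 0.03209234] [0.61646594 0.88145842 1.36331992] 0.1701903663121011 -6.9410263235650955
```

View pics/side8.png

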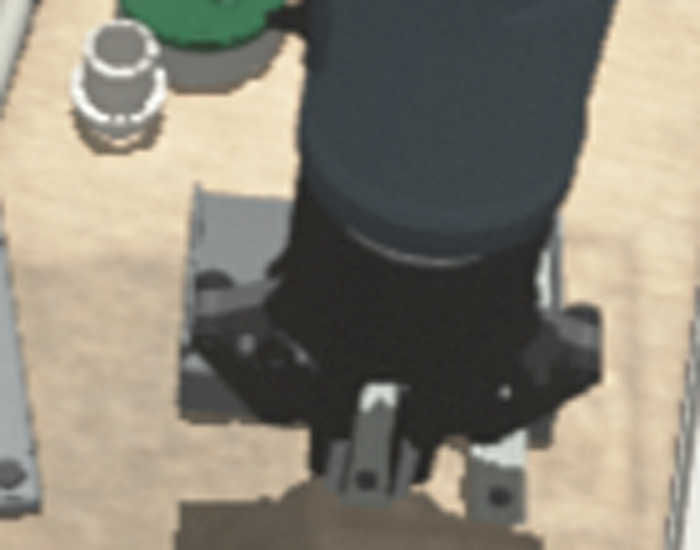

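View pics/t7z.png

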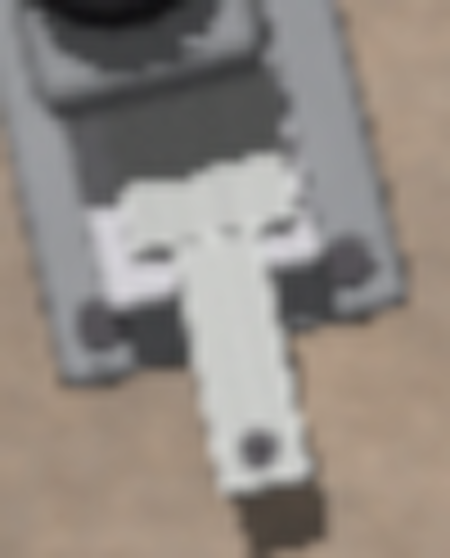

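Second grasp: the tab is centred between the pads, but the tool is 3 mm too high (z = 0.0321). Regripping lower.

```bash
python3 -m inch '[[[0,0,0],0,35],[[0,0,0],0,35],[[0,0,3.6],0,35],[[0,0,0],0,35],[[0,0,0],0,0],[[0,0,0],0,0],[[0,0,0],0,0],[[0,0,0],0,0]]' 50; python3 - <<'E'
from h import *
s=read_state();print(s["tcp_pos"],s["ft_force"],s["gripper_width"],2*np.degrees(np.arctan2(s["eef_rot"][2],s["eef_rot"][1])))
c=load("top7");A=lambda p:np.array(p)/9+np.array((262,250))-.5
q=onplane(c,A([(230,490),(314,472),(185,290),(262,447)]),.061);print(q.round(4))
print("end mid",q[:2].mean(0)); u=np.array([np.cos(.102),np.sin(.102)]);n=np.array([-u[1],u[0]])
for p in (q[:2].mean(0),q[3]): print((p[:2]-[.587,.272])@u,(p[:2]-[.587,.272])@n)
e=onplane(c,A([(183,290),(215,460),(273,280),(304,440)]),.061)
for a,b in((0,1),(2,3)):
    d=e[a]-e[b];print(np.degrees(np.arctan2(d[1],d[0])))
E
```

```text
time: 15.75
tcp_pos: [0.5317, 0.1212, 0.0282]
eef_rot: [0.0, 0.998, -0.061, -0.0]
ft_force: [-1.5, 0.3, -0.3]
gripper_width: 0.185
[0.53171882 0.12120861 0.02817093] [-1.53838245  0.2650165  -0.28285495] 0.18472733250760143 -6.94025662655515
[[0.4951 0.2697 0.061 ]
 [0.4962 0.2531 0.061 ]
 [0.5353 0.2735 0.061 ]
 [0.5025 0.2625 0.061 ]]
end mid [0.49563835 0.26139607 0.061     ]
-0.0919665238334869 -0.0012460736826427846
-0.08504487499104603 -0.0008644549964203433
3.4027622606905807
3.4716660523069
```

```bash
python3 - <<'E'
from h import *
u=np.array([np.cos(.102),np.sin(.102)]);n=np.array([-u[1],u[0]])
for nm,(u0,v0,u1,v1) in {"top7":(266,266,304,310),"side7":(270,270,302,318)}.items():
    c=load(nm);f=c["frame"];crop(c,u0,v0,u1,v1,12,f"pics/{nm}z.png")
    hsv=cv2.cvtColor(f,cv2.COLOR_RGB2HSV).astype(int)
    g=f.astype(int)
    # greenish light spacer: print edges per row along tab
    L=[];Rr=[];ML=[]
    for v in range(v0,v1):
        row=g[v,u0:u1].min(1)
        gr=np.diff(row.astype(float))
        m=(row>150)&(hsv[v,u0:u1,1]<45)
        idx=np.where(m)[0]
        if len(idx): ML.append((v,idx[0]+u0,idx[-1]+u0,len(idx)))
    print(nm,ML)
E
```

```text
top7 [(266, np.int64(266), np.int64(298), 6), (267, np.int64(266), np.int64(298), 10), (268, np.int64(266), np.int64(299), 17), (269, np.int64(266), np.int64(299), 18), (270, np.int64(266), np.int64(299), 24), (271, np.int64(266), np.int64(299), 26), (272, np.int64(266), np.int64(299), 26), (273, np.int64(267), np.int64(299), 30), (274, np.int64(268), np.int64(299), 28), (275, np.int64(268), np.int64(297), 26), (276, np.int64(268), np.int64(297), 28), (277, np.int64(268), np.int64(297), 26), (278, np.int64(268), np.int64(296), 25), (279, np.int64(268), np.int64(291), 24), (280, np.int64(268), np.int64(291), 23), (281, np.int64(268), np.int64(291), 23), (282, np.int64(269), np.int64(291), 20), (283, np.int64(274), np.int64(292), 14), (284, np.int64(282), np.int64(292), 11), (285, np.int64(283), np.int64(292), 10), (286, np.int64(283), np.int64(292), 10), (287, np.int64(283), np.int64(292), 10), (288, np.int64(283), np.int64(293), 11), (289, np.int64(283), np.int64(293), 11), (290, np.int64(283), np.int64(293), 11), (291, np.int64(284), np.int64(293), 10), (292, np.int64(284), np.int64
[... 1316 characters left out ...]
 16), (290, np.int64(270), np.int64(301), 17), (291, np.int64(270), np.int64(300), 16), (292, np.int64(270), np.int64(293), 15), (293, np.int64(270), np.int64(293), 14), (294, np.int64(270), np.int64(293), 14), (295, np.int64(283), np.int64(293), 11), (296, np.int64(283), np.int64(293), 11), (297, np.int64(283), np.int64(293), 11), (298, np.int64(283), np.int64(300), 12), (299, np.int64(283), np.int64(293), 11), (300, np.int64(283), np.int64(293), 11), (301, np.int64(283), np.int64(294), 10), (302, np.int64(270), np.int64(294), 12), (303, np.int64(283), np.int64(294), 8), (304, np.int64(283), np.int64(294), 8), (305, np.int64(283), np.int64(294), 12), (306, np.int64(284), np.int64(294), 11)]
```

View pics/side7z.png

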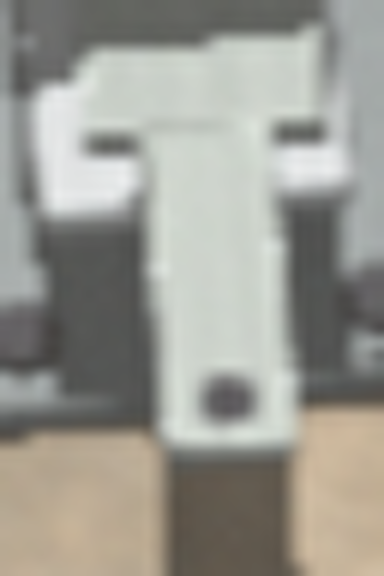

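```bash
python3 - <<'E'
from h import *
u=np.array([np.cos(.102),np.sin(.102)]);n=np.array([-u[1],u[0]])
def edges(c,vs,lo,hi,th):
    g=c["frame"].astype(float).min(2);out=[]
    for v in vs:
        r=g[v,lo:hi];x=np.arange(lo,hi)
        d=np.diff(r);i=np.argmax(d);j=np.argmin(d)
        # subpixel 50% crossing
        mid=(lo+hi)//2
        lv=(r.max()+r[0])/2
        k=np.where(r>lv)[0][0];a=x[k]-(r[k]-lv)/(r[k]-r[k-1]) if k>0 else x[0]
        lv=(r.max()+r[-1])/2
        k=np.where(r>lv)[0][-1];b=x[k]+(r[k]-lv)/(r[k]-r[k+1]) if k<len(r)-1 else x[-1]
        out.append((a,b,v))
    return np.array(out)
for nm,vs,lo,hi in(("top7",range(286,301),278,301),("side7",range(292,306),277,298)):
    c=load(nm);E=edges(c,vs,lo,hi,0)
    print(nm,E[[0,5,10,-1]].round(1).tolist())
    for s in(0,1):
        q=onplane(c,E[:,[s,2]],.0605)[:,:2];vx,vy,x0,y0=cv2.fitLine(q.astype(np.float32),cv2.DIST_HUBER,0,.001,.001).ravel()
        if vx<0:vx,vy=-vx,-vy
        p=np.array([x0,y0]);l=(p-[.587,.272]);print(" yaw",np.degrees(np.arctan2(vy,vx)).round(2),"at",(l@u).round(4),"lat",(l@n).round(4))
E
```

```text
top7 [[282.3, 292.5, 286.0], [283.3, 293.6, 291.0], [284.5, 295.0, 296.0], [284.9, 295.2, 300.0]]
 yaw 4.03 at -0.0716 lat 0.0085
 yaw 3.57 at -0.0768 lat -0.0088
side7 [[281.7, 293.2, 292.0], [282.6, 293.5, 297.0], [282.8, 294.3, 302.0], [282.7, 294.1, 305.0]]
 yaw 5.29 at -0.0753 lat 0.0074
 yaw 4.5 at -0.0793 lat -0.0107
```

```bash
python3 -m inch '[[[0,0,-30],0,0],[[0,0,-30],0,0],[[-50,0,0],0,0],[[-50,-10,0],0,0],[[-41,-46,0],0,0],[[0,-30,0],0,0],[[0,-30,0],-0.112,0],[[0,0,0],-0.112,0]]'; python3 - <<'E'
from h import *
c=camera("top");c=camera("top");np.savez("top9.npz",**c);crop(c,262,265,312,310,14,"pics/pr9.png")
s=read_state();print(s["tcp_pos"],s["gripper_width"],2*np.degrees(np.arctan2(s["eef_rot"][2],s["eef_rot"][1])))
E
```

```text
time: 16.75
tcp_pos: [0.406, 0.2566, 0.0886]
eef_rot: [-0.001, 0.998, 0.055, 0.001]
ft_force: [0.8, -1.1, -0.9]
gripper_width: 0.184
[0.40577049 0.25378544 0.08809342] 0.18621046376461756 5.979111897152068
```

View pics/pr9.png

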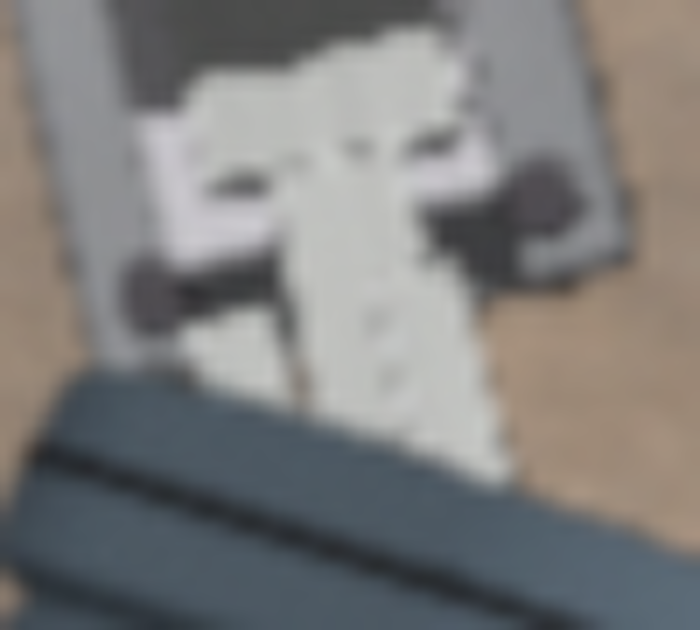

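```bash
python3 -m inch '[[[0,0,13],0,0],[[0,0,13],0,0],[[0,0,0],0,0],[[17,0,0],0,0],[[17,0,0],0,0],[[17,0,0],0,0],[[0,0,0],0,0],[[0,0,0],0,0]]'; python3 - <<'E'
from h import *
s=read_state();print(s["tcp_pos"],s["ft_force"],s["gripper_width"])
E
```

```text
time: 17.85
tcp_pos: [0.4557, 0.2585, 0.062]
eef_rot: [0.0, 0.999, 0.051, -0.0]
ft_force: [-0.7, -0.3, -1.1]
gripper_width: 0.189
[0.45565112 0.25850302 0.06202868] [-0.70145711 -0.26560219 -1.07170179] 0.18854358612687389
```

```bash
python3 -m inch '[[[17,0,0],0,0],[[17,0,0],0,0],[[17,0,0],0,0],[[0,0,0],0,0],[[0,0,1.5],0,0],[[0,0,0],0,0],[[0,0,0],0,33],[[0,0,0],0,33]]' 30; python3 - <<'E'
from h import *
s=read_state();print(s["tcp_pos"],s["ft_force"],s["gripper_width"],2*np.degrees(np.arctan2(s["eef_rot"][2],s["eef_rot"][1])))
E
```

```text
time: 18.85
tcp_pos: [0.5072, 0.2639, 0.0608]
eef_rot: [-0.0, 0.999, 0.052, 0.0]
ft_force: [0.7, 0.1, -0.6]
gripper_width: 0.331
[0.50724871 0.26394112 0.06081241] [ 0.68015338  0.06403785 -0.56991482] 0.33072463635721616 5.904207542249395
```

```bash
python3 -m inch '[[[0,0,7],0,33],[[0,0,7],0,33],[[0,0,0],0,33],[[0,0,0],0,0],[[0,0,0],0,0],[[0,0,0],0,0],[[0,0,0],0,33],[[0,0,0],0,33]]' 30; python3 - <<'E'
from h import *
s=read_state();print(s["tcp_pos"],s["ft_force"],s["gripper_width"],2*np.degrees(np.arctan2(s["eef_rot"][2],s["eef_rot"][1])))
E
```

```text
time: 19.85
tcp_pos: [0.5076, 0.2639, 0.0469]
eef_rot: [-0.0, 0.999, 0.051, 0.0]
ft_force: [-0.2, -1.1, 0.2]
gripper_width: 0.33
[0.5075817  0.26394369 0.04687532] [-0.19362575 -1.11760027  0.18155526] 0.3303209596251798 5.885441728660856
```

```bash
python3 -m inch '[[[0,0,-45],0,33],[[0,0,-45],0,33],[[0,0,-45],0,0],[[26.5,0,0],0,0],[[26.5,0,0],0,0],[[26.5,0,0],0,0],[[0,0,10],0,0],[[0,0,5],0,0]]'; python3 - <<'E'
from h import *
for n in("side","top"):
    c=camera(n);np.savez(n+"10.npz",**c);crop(c,230,190,350,310,5,f"pics/{n}10.png")
s=read_state();print(s["tcp_pos"],s["ft_force"])
E
```

```text
time: 20.85
tcp_pos: [0.585, 0.2718, 0.1655]
eef_rot: [0.0, 0.999, 0.052, -0.001]
ft_force: [0.2, -0.7, -0.2]
gripper_width: -0.003
[0.58480607 0.27185611 0.16563116] [-0.52508684  0.67619948 -1.31398152]
```

View pics/side10.png

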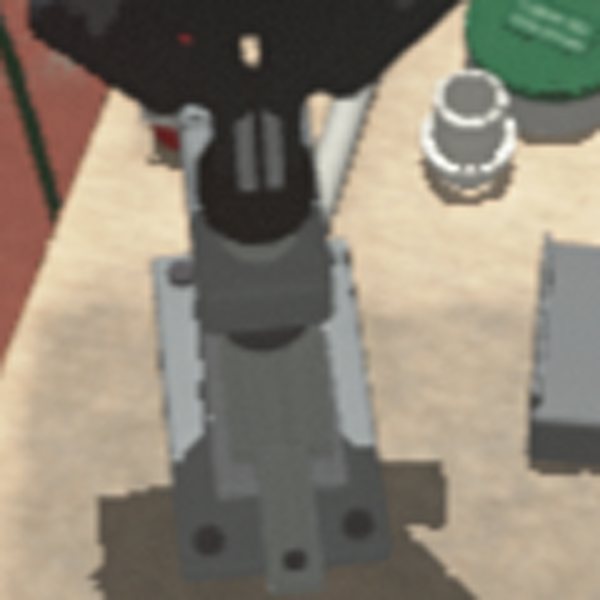

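View pics/top10.png

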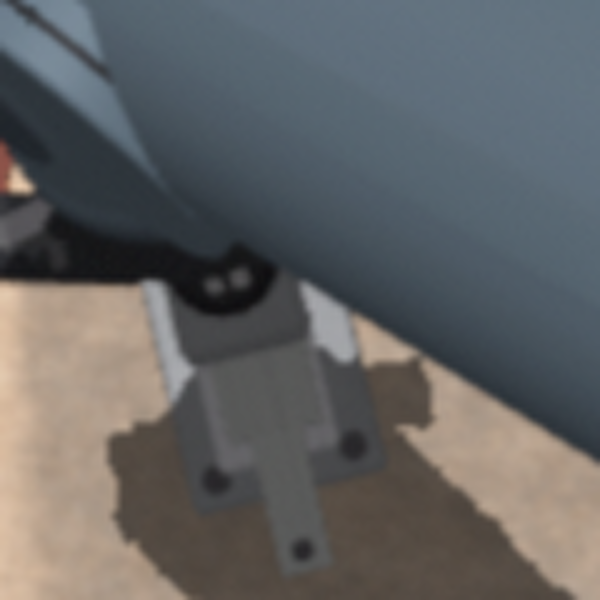

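```bash
python3 -m inch '[[[0,0,5],0,0],[[0,0,5],0,0],[[0,0,3],0,0],[[0,0,1],0,0],[[0,0,0.5],0,0],[[0,0,0.5],0,0],[[0,0,0],0,0],[[0,0,0],0,0]]'; python3 -c "
from workcell import *
s=read_state();print(s['tcp_pos'],s['ft_force'])"; python3 -m inch '[[[0,0,0.5],0,0],[[0,0,0.5],0,0],[[0,0,0.5],0,0],[[0,0,0.5],0,0],[[0,0,0.5],0,0],[[0,0,0],0,0],[[0,0,0],0,0],[[0,0,0],0,0]]';  python3 -c "
from workcell import *
s=read_state();print(s['tcp_pos'],s['ft_force'])"
```

```text
time: 21.95
tcp_pos: [0.5864, 0.2722, 0.1518]
eef_rot: [-0.0, 0.999, 0.051, 0.0]
ft_force: [-2.9, 0.9, 2.3]
gripper_width: 0.0
[0.58644092 0.27224588 0.15180198] [-2.92116958  0.87426966  2.31235873]
time: 22.95
tcp_pos: [0.5865, 0.2722, 0.1501]
eef_rot: [-0.0, 0.999, 0.051, 0.0]
ft_force: [-4.2, -0.6, 9.3]
gripper_width: 0.004
[0.58649125 0.27218644 0.15011635] [-4.24478583 -0.6428821   9.30466971]
```

```bash
python3 -m inch '[[[0,0,0.5],0,0],[[0,0,0.5],0,0],[[0,0,0],0,0],[[0,0,0],0,0],[[0,0,0],0,0],[[0,0,0],0,0],[[0,0,0],0,0],[[0,0,0],0,0]]';  python3 -c "
from workcell import *
s=read_state();print(s['tcp_pos'],s['ft_force'])"
```

```text
time: 23.95
tcp_pos: [0.5865, 0.2722, 0.1501]
eef_rot: [0.0, 0.999, 0.051, 0.0]
ft_force: [-7.3, -1.3, 16.4]
gripper_width: 0.004
[0.58651775 0.27222615 0.15005387] [-7.28915213 -1.34904785 16.35872339]
```

```bash
python3 - <<'E'
from h import *
crop(load("top10"),262,252,312,312,10,"pics/t10z.png");crop(load("side10"),262,255,312,312,10,"pics/s10z.png")
E
```

```text
(no output)
```

View pics/t10z.png

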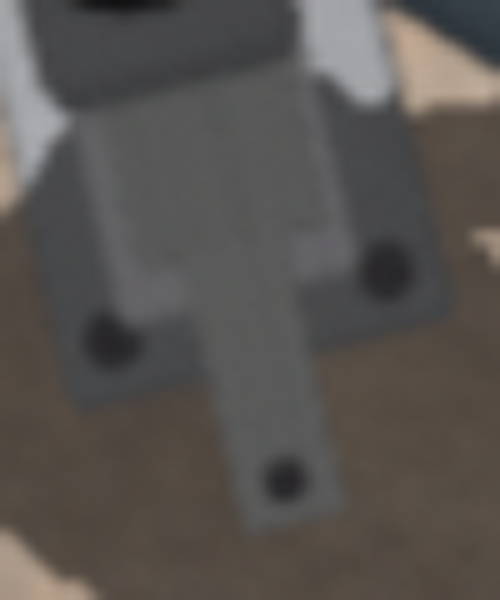

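View pics/s10z.png

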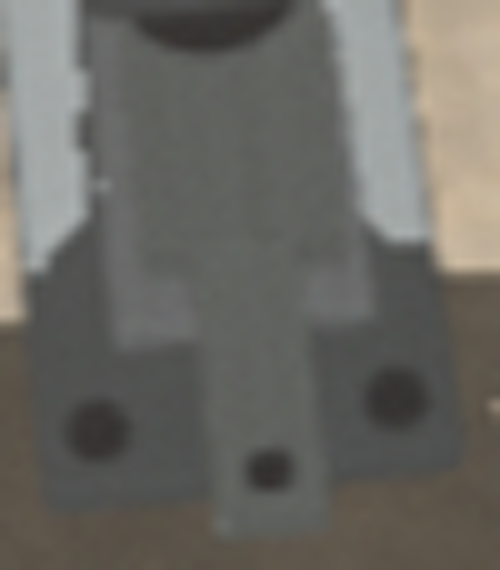

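```bash
python3 -m inch '[[[0,0,-10],0,0],[[0,0,-10],0,0],[[0,0,0],0,0],[[0,0,6],0,0],[[0,0,6],0,0],[[0,0,5],0,0],[[0,0,1],0,0],[[0,0,0],0,0]]';python3 -m inch '[[[0,0,0.5],0,0],[[0,0,0.5],0,0],[[0,0,0.5],0,0],[[0,0,0.5],0,0],[[0,0,0],0,0],[[0,0,0],0,0],[[0,0,0],0,0],[[0,0,0],0,0]]';  python3 - <<'E'
from h import *
s=read_state();print(s['tcp_pos'],s['ft_force'],s["eef_rot"])
for n in("side","top"):
    c=camera(n);crop(c,230,140,430,310,4,f"pics/{n}11.png")
E
```

```text
time: 24.95
tcp_pos: [0.5868, 0.2716, 0.1502]
eef_rot: [0.0, 0.999, 0.051, 0.0]
ft_force: [1.4, -1.8, 3.8]
gripper_width: -0.002
time: 25.95
tcp_pos: [0.5869, 0.2716, 0.15]
eef_rot: [0.0, 0.999, 0.051, 0.001]
ft_force: [-4.1, -4.2, 16.5]
gripper_width: -0.0
[0.58688788 0.27162761 0.15004241] [-4.12367807 -4.23083432 16.47330431] [4.57578073e-04 9.98692722e-01 5.11110722e-02 5.43172894e-04]
```

View pics/side11.png

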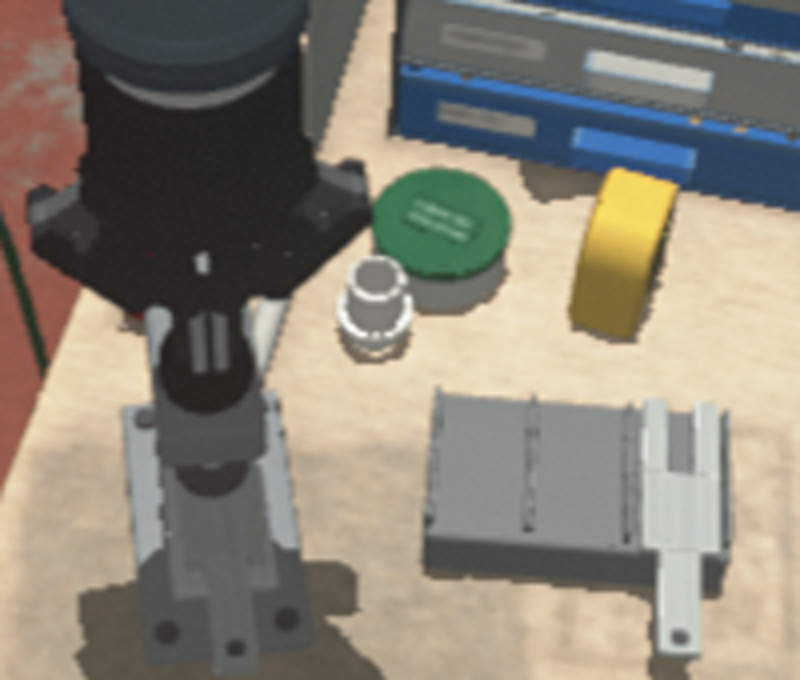

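The re-press repeats: firm at z = 0.15004 and 16.5 N, 0.5 mm above the stop height felt with one spacer. The side view shows the stack under the foot with its tab out front at (235,640). The third spacer is still in the rack and the bystanders look untouched. Handing in while pressed.

```bash
python3 -c "
from workcell import *
close_job(); s=read_state(); print(s['time'],s['tcp_pos'],s['ft_force'])"
```

```text
the job is handed in; nothing more can be done
the job is handed in; nothing more can be done
```

I put two spacers (the left and middle ones in the rack) under the foot and left the third in the rack. I handed the job in at about 26 s with the knob held down at about 16 N. `close_job()` gives no verdict.

- **One spacer:** the plunger ran the full 13.0 mm to its own stop (tool height 149.54 mm at 15.7 N), so one was not enough.
- **Two spacers:** the foot bore firmly at 150.05 mm, and a second press gave 150.04 mm at 16.5 N. That is only 0.5 mm above the stop, but it repeated, and it matches the support plate height of about 54 mm from the cameras.
- **Placing:** the first spacer lay about 1.5–2.5° askew, so I squared both tabs together with one grip after placing the second. By eye, the later pictures show the stack centred to about 1 mm and parallel to the plate.
- **Second grasp:** it first closed 3 mm too high, so I regripped it before lifting.
- **Disagreement:** while the first spacer was still in the gripper, the top camera showed it about 2.4° off the tool's angle. Once it was placed, its angle was close to the tool's, so I treat that reading as unreliable.
- **Surroundings:** in the last side view, the cup, tin and tape measure were undisturbed. The spanner and cover lay outside that view and were not rechecked; no move went near them.

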